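Walk the nest block round to the fence

ROBOT

A 7-joint arm with a two-finger parallel gripper is mounted at the origin on a cart in front of the work surface, level with it; the furniture and walls round the work are solid. World frame = base frame: x ahead of the robot, y to its left, z up, the work surface at z = 0. Lengths are in m, angles in rad, forces in N, time in s.
With the tool pointing down it reaches from about 0.425 to 0.925 m from the base axis. Payload 6.8 kg.
Tool frame: the origin (TCP) lies between the finger pads; the fingertips stand 8 mm ahead of it and the grasp point (between the pads) lies 11 mm behind it; z points along the fingers, y is the line along which they close (so a half turn about z gives the same grasp; the last joint's range is limited). The gripper opens to 88 mm and grips with 3 to 60 N. Pads are 20 mm wide; open, the fingers measure 115 mm over their backs; the gripper's body (75 mm by 178 mm) begins 61 mm behind the grasp point.
Start: joints at [-1.225, 0.477, 0.022, 1.555, -0.011, 1.109, -0.083], TCP at [0.296, 0.607, 0.231] pointing down, gripper open.
Joint ranges: [-2.96, 2.96], [-0.34, 2.1], [-1.41, 1.46], [0.24, 2.44], [-1.37, 4.51], [0.17, 1.92], [-2.96, 2.96]. Speed limits (rad/s): [2.39, 2.39, 3.14, 3.14, 3.14, 3.14, 3.14].

INTERFACE

Orientations are given as a unit quaternion [x, y, z, w].
In Python, from bench import ctrl, eyes, finish_job gives the robot as it stands.
- The arm moves only by the tool servo_tool, never from a script. Its argument "series" is a list of rows, each an object with "fingers": the gripper command: -1 is fully open, 1 is shut, values between are in proportion; "delta_pos": the shift along the tool's x, y, z in cm, a list of three; "dr": the turn, a rotation vector about the tool's x, y, z in rad, a list of three. In form: [{"fingers": fingers, "delta_pos": [tx, ty, tz], "dr": [ax, ay, az]}, ...]. A call has 1 to 5 rows; each row is the pose to reach, as a shift and turn from the pose commanded when the call began, along the tool's axes at that moment; what a row does not reach only later rows make up. A row lasts 1/12 s, in which the tool goes at most 41.7 mm and 7.16 degrees, less where a joint would pass 70% of its speed; a pose out of reach is approached as far as the arm can. A call with a gripper value outside its range is refused whole. The fingers move at their own pace and stop on an object; "grip_force" is the grip in N (left out, the last holds). Time passes only in rows, so rows that repeat a pose let the fingers close. It gives the time, the measured TCP pose, the force, the opening and the grip force at its end, in the units of the state.
- ctrl.sense(): the state, without advancing time (a new reading comes with each control period).
- eyes.get_image(name): name is "scene" or "top" or "wrist"; returns (picture, depth): 420x560x3 uint8, red, green, blue; 420x560 float32, m along the optical axis (not along the pixel's ray), 0 where there is no reading.
- eyes.camera_model(name): a dict with "intrinsics" (3x3 intrinsics, pixels), "rvec" (rotation vector, rad) and "tvec" (3), from world to camera coordinates, as OpenCV has them. Camera axes: x right, y down, z forward; pixel columns grow to the right and rows downward; lengths in m; the calibration is good to about 2 mm. A picture is of the moment at which its call begins: read the wrist's pose just before it. camera_model takes no time and is no camera call; for the wrist camera it gives the pose at the moment of the call.
- finish_job(): hands the job in; it is judged then, once.
Trained networks look in the newest picture that a camera, given by its name, has taken for a name from the list of things; names that differ only in an ending like _2 or _b are one class to them, and where a whole thing is asked for, a point or a joint stands for the part that bears it (a point fixed in the world has none). Each returns a list of dicts, best first, with "score" (0 to 1); they miss things now and then, are a little off and sometimes report something else, mostly with a low value. They report only what shows in the picture. A call takes as long as a camera call. They do not tell look-alikes from the thing itself.
- eyes.boxes_of(camera, target): "bbox" ([centre column, centre row, width, height] in pixels, round what is visible of it).
- eyes.regions_of(camera, target): "region" (420x560 bool, what is visible of it) and "bbox" ([centre column, centre row, width, height] in pixels, round what is visible of it).
The state is a dict: "t": time; "q": joint angles; "qvel": joint speeds; "tau": joint torques, N m; "ee_pos": TCP position; "tool_rot": TCP orientation; "ft_force": force on the tool from outside, world axes, zero at the start; "wrist_torque": the same for the moment, N m; "finger_gap": finger opening in m; "gripper_force": force on a finger pad.
Only numpy, scipy, OpenCV 4.12 (cv2) and the standard library are available. Lean on these libraries where they do the work, as an engineer would, in place of code of your own. Each camera call takes 0.05 s, during which the arm holds its last target. There are 200 camera calls.

TASK

Walk the heavy aluminium nest block round and forward on the bench by pushing its corners in turn with your fingertips, until its red face sits flush against the steel fence bar, with neither end of the block sticking out past the end of the bar. Only push it: do not grasp, lift or tip the block, and do not disturb the other things lying on the bench. Leave it seated there and move clear.

Things in the scene. Friction and masses are not known exactly. Their poses are not given: they have to be found in the camera images.
- nest_block: Loose aluminium block, 0.9 kg, eight pockets in its top; 90 mm along x, 116 along y, 40 high. Origin: centre of its underside, under its centre of mass. +x points out of its red 116 mm long face, +z up. A push of 5 to 15 N slides it; pushed near a corner it also turns. It starts in front of the fence, turned 35 to 65 degrees counter-clockwise (from above) from its final heading.
- block_face (a point): Middle of the width of the block's red face, 45 mm from the block's origin along its +x, 15 mm above its underside; axes as the block's.
- fence_face (a point): Middle of the working face of the fixed steel fence bar, 15 mm above the bench. The bar is 176 mm long, 30 mm high; with its low bolted foot it reaches 44 mm behind the face. +x points into the bar, square to its face (the way the block is pushed home), y along the bar, +z up. In the end the block's +x points along this +x and block_face lies in this face.
- motor_out_1: gear motor, silver can and brass gearbox, 38x12x12 mm, loose on the bench left of the block; origin under its middle. Leave it alone.
- motor_out_2: a second gear motor like it, 38x12x12 mm, loose on the bench left of the block; origin under its middle. Leave it alone.
- screwdriver_1: screwdriver with yellow handle, 150 mm long, 22 mm high, lying at the left; origin under its middle. Leave it alone.
- tape_black: roll of black tape, 62 mm across, 19 mm high, lying behind the fence; origin under its middle. Leave it alone.
- brush: black-handled brush, 142 mm long, 7 mm high, lying near the front edge of the bench; origin under its middle. Leave it alone.
- side_cutters: blue-handled side cutters, 126 mm long, 11 mm high, lying at the left; origin under its middle. Leave it alone.
Mind the look-alikes: they are no part of the job. What is meant by the nest_block is not brown, and is the larger of those in its own colour.

How it is judged:
At the end, for the whole second after the job is handed in: The block stands flat on the bench and at rest with its red face towards the bar: middle of the red face within 4 mm of the bar's face, square to it within 0.04 rad, and within 33 mm of the bar's middle along the bar (30 mm is where its end meets the bar's end) (x of block_face in the frame of fence_face between -0.004 and 0.004 m and angle between the x axis of nest_block and the x axis of fence_face, either way round below 0.04 rad and y of block_face in the frame of fence_face between -0.033 and 0.033 m and angle between nest_block's own z axis and vertical below 0.05 rad and height (world z) of nest_block below 0.005 m and linear speed of nest_block below 0.01 m/s and angular speed of nest_block below 0.05 rad/s); the robot touches nothing.
It fails at once if the block is lifted or carried (underside more than 10 mm up) (height (world z) of nest_block above 0.01 m).
It fails at once if the block is tipped by more than 0.15 rad (angle between nest_block's own z axis and vertical above 0.15 rad).
It fails at once if another thing on the bench is moved more than 20 mm (distance of any of motor_out_1, motor_out_2, screwdriver_1, tape_black, brush, side_cutters from where it was at the start of the episode above 0.02 m).
It also fails if it takes over 61 s, if anything falls off the work surface, if the arm or the gripper's body presses on something with over 40 N, if the wrist force passes 120 N, or if a joint passes its speed limit or range.

## Working session

There is one attempt and no reset: what is moved stays moved. The work goes in short steps, Python scripts to look and compute and a tool call to move; the robot and the scene stay as the last step left them, time stands still between calls to the robot, and variables do not carry over. Pictures are saved under pics/ and viewed, at most 10 in all, crops included, and the job is handed in when it is done.

Besides the shell and the picture viewer there is one more tool, called after "Emit:" by a JSON object that holds its "api" and its "payload". servo_tool: Moves the arm, as the interface text tells. Its arguments: {"type":"object","properties":{"series":{"type":"array"},"grip_force":{"type":"number"}},"required":["series"]}

```bash
mkdir -p pics; ls; python3 - <<'E'
from bench import ctrl, eyes
import cv2,numpy as np
s=ctrl.sense();print({k:np.round(v,3).tolist() for k,v in s.items()})
for n in ["top","scene"]:
    im,d=eyes.get_image(n);cv2.imwrite(f"pics/{n}0.png",im[:,:,::-1]);np.save(f"pics/{n}d.npy",d)
    m=eyes.camera_model(n);R=cv2.Rodrigues(np.array(m['rvec']))[0];print(n,np.round(m['intrinsics'],1).tolist(),(-R.T@np.array(m['tvec']).ravel()).round(3),R.round(2).tolist())
for t in ["nest_block","fence_face","motor_out_1","tape_black","screwdriver_1","brush","side_cutters"]:
    print(t,[(round(b['score'],2),np.round(b['bbox']).tolist()) for b in eyes.boxes_of("top",t)])
E
```

```text
pics
{'t': 0.0, 'q': [-1.225, 0.478, 0.022, 1.556, -0.011, 1.109, -0.083], 'qvel': [0.001, 0.001, 0.0, 0.0, -0.001, -0.0, 0.0], 'tau': [-0.001, -58.286, 1.534, -27.261, -0.054, 0.017, 0.0], 'ee_pos': [0.296, 0.606, 0.23], 'tool_rot': [0.225, 0.974, -0.001, -0.0], 'ft_force': [-0.247, 0.665, -0.833], 'wrist_torque': [-0.006, 0.035, -0.024], 'gripper_force': 0.0, 'finger_gap': 0.088}
top [[418.7, 0.0, 279.5], [0.0, 418.7, 206.8], [0.0, 0.0, 1.0]] [ 0.53  -0.125  0.897] [[-0.01, -1.0, -0.02], [-1.0, 0.01, -0.06], [0.06, 0.02, -1.0]]
scene [[412.9, 0.0, 282.6], [0.0, 412.9, 218.9], [0.0, 0.0, 1.0]] [ 0.043 -0.872  0.618] [[0.82, -0.57, -0.01], [-0.31, -0.43, -0.85], [0.48, 0.7, -0.53]]
nest_block [(0.96, [324.0, 179.0, 40.0, 50.0]), (0.82, [301.0, 259.0, 45.0, 50.0]), (0.77, [391.0, 257.0, 78.0, 71.0])]
fence_face [(0.56, [426.0, 182.0, 80.0, 56.0])]
motor_out_1 [(0.62, [234.0, 280.0, 14.0, 4.0]), (0.61, [208.0, 252.0, 5.0, 18.0])]
tape_black [(0.61, [306.0, 106.0, 22.0, 36.0])]
screwdriver_1 [(0.62, [162.0, 305.0, 42.0, 10.0])]
brush [(0.72, [268.0, 313.0, 67.0, 8.0]), (0.67, [307.0, 103.0, 26.0, 33.0])]
side_cutters [(0.79, [143.0, 250.0, 60.0, 26.0]), (0.28, [237.0, 279.0, 14.0, 3.0])]
```

View pics/top0.png

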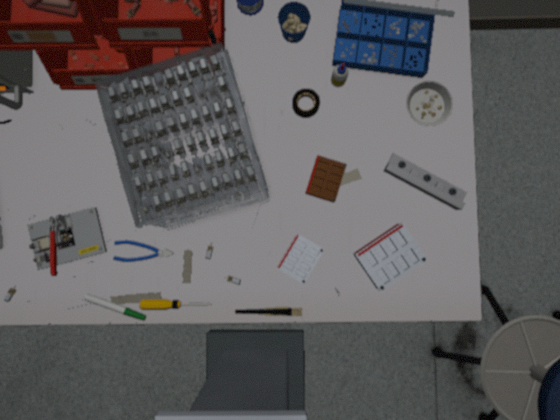

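View pics/scene0.png

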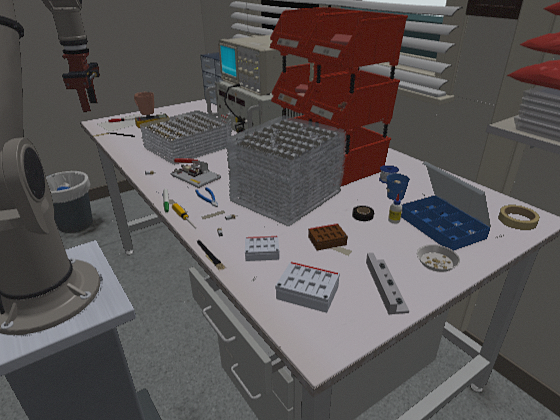

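Large light-aluminium block at (391,257) in top is the target. Look-alikes are the small aluminium block at (301,259) and the brown block at (325,179). The fence is at (426,182). I'll measure both and check the choice in a crop.

```bash
cat > h.py <<'E'
from bench import ctrl, eyes
import cv2,numpy as np
def world(n,d):
    m=eyes.camera_model(n);K=np.array(m['intrinsics']);R=cv2.Rodrigues(np.array(m['rvec']))[0];t=np.array(m['tvec']).ravel()
    v,u=np.mgrid[:420,:560];p=np.stack([(u-K[0,2])/K[0,0]*d,(v-K[1,2])/K[1,1]*d,d],-1)-t
    return p@R   # R^T p
def project(n,P):
    m=eyes.camera_model(n);return cv2.projectPoints(np.array(P,float),np.array(m['rvec']),np.array(m['tvec']),np.array(m['intrinsics']),None)[0][:,0]
def rect(P,mask):
    pts=(P[mask][:,:2]*1000).astype(np.float32);return cv2.minAreaRect(pts)
def comp(P,mask,near):
    n,l,s,c=cv2.connectedComponentsWithStats(mask.astype(np.uint8))
    best=max((k for k in range(1,n) if s[k,4]>30),key=lambda k:-np.hypot(*(np.median(P[l==k][:,:2],0)-near)))
    return l==best
E
python3 - <<'E'
from h import *
im,d=eyes.get_image("top");P=world("top",d);z=P[...,2]
print("table z",np.median(z[260:300,330:350]), P[257,391].round(3),P[182,426].round(3))
for t,nr,lo,hi in [("block",(.43,-.37),.03,.05),("fence",(.59,-.43),.018,.04)]:
    m=comp(P,(z>lo)&(z<hi),np.array(nr));r=rect(P,m);print(t,m.sum(),np.median(z[m]).round(4),np.round(r[0],1),np.round(r[1],1),round(r[2],1),cv2.boxPoints(r).round(1).tolist())
for (u,v) in [(301,259),(325,179),(306,103),(430,103),(268,313),(300,313),(234,280),(208,252)]: print((u,v),P[v,u].round(3))
c=cv2.resize(im[130:310,270:490],None,fx=3.3,fy=3.3,interpolation=cv2.INTER_CUBIC);cv2.imwrite("pics/crop1.png",c[:,:,::-1])
E
```

```text
table z 0.0011555119991565172 [ 0.477 -0.333  0.041] [ 0.63  -0.412  0.032]
block 2479 0.0404 [ 478.4 -333.9] [ 91. 117.] 32.8 [[408.5, -309.3999938964844], [471.8999938964844, -407.70001220703125], [548.4000244140625, -358.3999938964844], [485.0, -260.1000061035156]]
fence 813 0.0305 [ 628.7 -414. ] [176.5  31. ] 60.4 [[571.5999755859375, -483.0], [598.5999755859375, -498.3999938964844], [685.7999877929688, -344.8999938964844], [658.7999877929688, -329.6000061035156]]
(301, 259) [ 0.475 -0.152  0.03 ]
(325, 179) [ 0.639 -0.204  0.031]
(306, 103) [ 0.81  -0.169  0.001]
(430, 103) [ 0.803 -0.435  0.007]
(268, 313) [ 0.361 -0.081  0.007]
(300, 313) [ 0.359 -0.149  0.001]
(234, 280) [ 0.431 -0.011  0.011]
(208, 252) [0.491 0.044 0.012]
```

View pics/crop1.png

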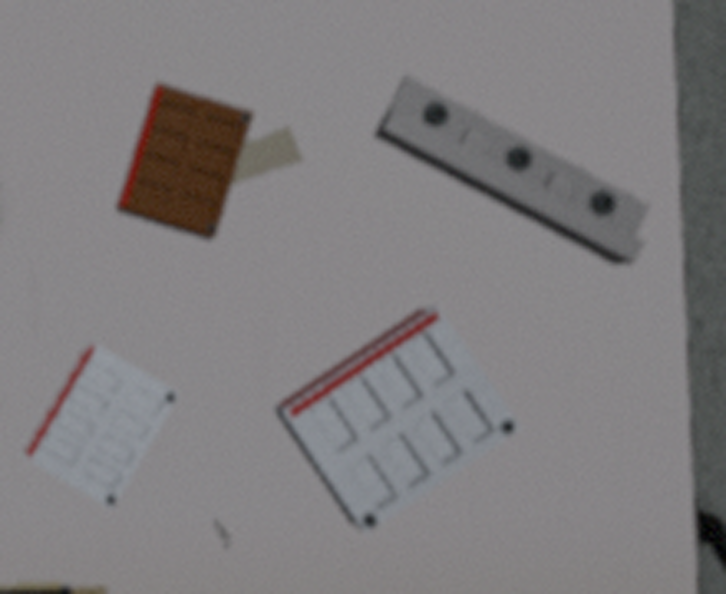

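The crop shows the light block with its red long edge facing upper-left at about (365,365), and the fence at (515,165). The smaller white block is at (100,425) and the brown one at (185,160), so the choice holds. Block heading is 32.8° and the fence normal -29.6°. Next I check transit clearance.

```bash
python3 - <<'E'
from h import *
P=world("top",eyes.get_image("top")[1]).reshape(-1,3);P=P[P[:,2]>.03]
for y in np.arange(-.5,.7,.1):
    q=P[(P[:,1]>=y)&(P[:,1]<y+.1)]
    print(round(y,1),[(x.round(2),q[(q[:,0]>=x)&(q[:,0]<x+.1),2].max(initial=0).round(2)) for x in np.arange(.3,.8,.1)])
def tool(dx,dy,a=np.arctan2(.974,.225)*2): # tool x axis angle
    c,s=np.cos(a),np.sin(a);return round((c*dx+s*dy)*100,1),round((s*dx-c*dy)*100,1)
for w in [(.45-.296,.3-.606),(.45-.296,0-.606),(.43-.296,-.3-.606)]: print(w,tool(*w))
E
```

```text
-0.5 [(np.float64(0.3), np.float64(0.0)), (np.float64(0.4), np.float64(0.04)), (np.float64(0.5), np.float64(0.04)), (np.float64(0.6), np.float64(0.03)), (np.float64(0.7), np.float64(0.0))]
-0.4 [(np.float64(0.3), np.float64(0.0)), (np.float64(0.4), np.float64(0.05)), (np.float64(0.5), np.float64(0.05)), (np.float64(0.6), np.float64(0.04)), (np.float64(0.7), np.float64(0.0))]
-0.3 [(np.float64(0.3), np.float64(0.0)), (np.float64(0.4), np.float64(0.05)), (np.float64(0.5), np.float64(0.04)), (np.float64(0.6), np.float64(0.03)), (np.float64(0.7), np.float64(0.0))]
-0.2 [(np.float64(0.3), np.float64(0.0)), (np.float64(0.4), np.float64(0.04)), (np.float64(0.5), np.float64(0.9)), (np.float64(0.6), np.float64(0.03)), (np.float64(0.7), np.float64(0.0))]
-0.1 [(np.float64(0.3), np.float64(0.0)), (np.float64(0.4), np.float64(0.0)), (np.float64(0.5), np.float64(0.21)), (np.float64(0.6), np.float64(0.21)), (np.float64(0.7), np.float64(0.21))]
-0.0 [(np.float64(0.3), np.float64(0.0)), (np.float64(0.4), np.float64(0.0)), (np.float64(0.5), np.float64(0.21)), (np.float64(0.6), np.float64(0.2)), (np.f
[... 653 characters left out ...]
float64(0.0)), (np.float64(0.5), np.float64(0.03)), (np.float64(0.6), np.float64(0.0)), (np.float64(0.7), np.float64(0.12))]
0.5 [(np.float64(0.3), np.float64(0.0)), (np.float64(0.4), np.float64(0.0)), (np.float64(0.5), np.float64(0.0)), (np.float64(0.6), np.float64(0.0)), (np.float64(0.7), np.float64(0.0))]
0.6 [(np.float64(0.3), np.float64(0.0)), (np.float64(0.4), np.float64(0.0)), (np.float64(0.5), np.float64(0.0)), (np.float64(0.6), np.float64(0.0)), (np.float64(0.7), np.float64(0.0))]
(0.15400000000000003, -0.306) (np.float64(-27.3), np.float64(-20.7))
(0.15400000000000003, -0.606) (np.float64(-40.4), np.float64(-47.7))
(0.134, -0.9059999999999999) (np.float64(-51.8), np.float64(-75.5))
```

Emit:
{"api": "servo_tool", "payload": {"series": [{"fingers": 1, "delta_pos": [-2, -1.5, -3], "dr": [0, 0, 0.063]}, {"fingers": 1, "delta_pos": [-5, -4, -5], "dr": [0, 0, 0.063]}, {"fingers": 1, "delta_pos": [-8, -6, -7], "dr": [0, 0, 0.063]}, {"fingers": 1, "delta_pos": [-11, -8, -9], "dr": [0, 0, 0.063]}, {"fingers": 1, "delta_pos": [-14, -10.5, -10], "dr": [0, 0, 0.063]}], "grip_force": 10}}

```text
t: 0.97
ee_pos: [0.3769, 0.4507, 0.3333]
tool_rot: [0.255, 0.967, 0.002, 0.001]
ft_force: [0.9, -0.6, 1.3]
finger_gap: 0.0578
gripper_force: 0.0
```

Emit:
{"api": "servo_tool", "payload": {"series": [{"fingers": 1, "delta_pos": [-3, -2.3, 0], "dr": [0, 0, 0]}, {"fingers": 1, "delta_pos": [-6, -4.6, 0], "dr": [0, 0, 0]}, {"fingers": 1, "delta_pos": [-9, -6.9, 0], "dr": [0, 0, 0]}, {"fingers": 1, "delta_pos": [-12, -9.2, 0], "dr": [0, 0, 0]}, {"fingers": 1, "delta_pos": [-14.8, -11.3, 0], "dr": [0, 0, 0]}]}}

```text
t: 1.38
ee_pos: [0.4492, 0.2772, 0.331]
tool_rot: [0.256, 0.967, 0.0, 0.0]
ft_force: [0.4, 0.1, 0.1]
finger_gap: 0.0246
gripper_force: 0.0
```

Emit:
{"api": "servo_tool", "payload": {"series": [{"fingers": 1, "delta_pos": [-2, -3.5, 0], "dr": [0, 0, 0]}, {"fingers": 1, "delta_pos": [-4, -7, 0], "dr": [0, 0, 0]}, {"fingers": 1, "delta_pos": [-6, -10.5, 0], "dr": [0, 0, 0]}, {"fingers": 1, "delta_pos": [-8, -14, 0], "dr": [0, 0, 0]}, {"fingers": 1, "delta_pos": [-10, -17.4, 0], "dr": [0, 0, 0]}]}}

```text
t: 1.8
ee_pos: [0.4491, 0.0768, 0.3309]
tool_rot: [0.256, 0.967, 0.0, 0.0]
ft_force: [-0.0, 0.2, 1.0]
finger_gap: 0.0003
gripper_force: 0.0
```

Emit:
{"api": "servo_tool", "payload": {"series": [{"fingers": 1, "delta_pos": [-2, -3.5, 0], "dr": [0, 0, 0]}, {"fingers": 1, "delta_pos": [-4, -7, 0], "dr": [0, 0, 0]}, {"fingers": 1, "delta_pos": [-6, -10.5, 0], "dr": [0, 0, 0]}, {"fingers": 1, "delta_pos": [-8, -14, 0], "dr": [0, 0, 0]}, {"fingers": 1, "delta_pos": [-10, -17.4, 0], "dr": [0, 0, 0]}]}}

```text
t: 2.22
ee_pos: [0.4499, -0.1239, 0.3311]
tool_rot: [0.256, 0.967, 0.0, 0.001]
ft_force: [1.1, -0.5, -0.3]
finger_gap: 0.0005
gripper_force: 0.0
```

Emit:
{"api": "servo_tool", "payload": {"series": [{"fingers": 1, "delta_pos": [-1, -4, 0], "dr": [0, 0, 0]}, {"fingers": 1, "delta_pos": [-2, -8, 0], "dr": [0, 0, 0]}, {"fingers": 1, "delta_pos": [-3, -12, 0], "dr": [0, 0, 0]}, {"fingers": 1, "delta_pos": [-4, -16, 1], "dr": [0, 0, 0]}, {"fingers": 1, "delta_pos": [-4.9, -19.5, 3], "dr": [0, 0, 0]}]}}

```text
t: 2.63
ee_pos: [0.3968, -0.3185, 0.3029]
tool_rot: [0.256, 0.967, -0.0, 0.003]
ft_force: [1.2, -0.4, 0.5]
finger_gap: 0.0006
gripper_force: 0.0
```

Emit:
{"api": "servo_tool", "payload": {"series": [{"fingers": 1, "delta_pos": [-0.2, -1.0, 3], "dr": [0, 0, 0]}, {"fingers": 1, "delta_pos": [-0.3, -1.8, 7], "dr": [0, 0, 0]}, {"fingers": 1, "delta_pos": [-0.3, -1.8, 11], "dr": [0, 0, 0]}, {"fingers": 1, "delta_pos": [-0.3, -1.8, 15], "dr": [0, 0, 0]}, {"fingers": 1, "delta_pos": [-0.3, -1.8, 18], "dr": [0, 0, 0]}]}}

```text
t: 3.05
ee_pos: [0.3895, -0.3319, 0.1181]
tool_rot: [0.256, 0.967, 0.0, -0.001]
ft_force: [0.8, 1.1, -0.7]
finger_gap: 0.0008
gripper_force: 0.0
```

Emit:
{"api": "servo_tool", "payload": {"series": [{"fingers": 1, "delta_pos": [0, 0, 3.5], "dr": [0, 0, 0]}, {"fingers": 1, "delta_pos": [0, 0, 7], "dr": [0, 0, 0]}, {"fingers": 1, "delta_pos": [0, 0, 9], "dr": [0, 0, 0]}, {"fingers": 1, "delta_pos": [0, 0, 9.8], "dr": [0, 0, 0]}, {"fingers": 1, "delta_pos": [0, 0, 9.8], "dr": [0, 0, 0]}]}}

```text
t: 3.47
ee_pos: [0.3897, -0.3319, 0.0215]
tool_rot: [0.256, 0.967, 0.0, -0.001]
ft_force: [-0.1, 0.3, 0.9]
finger_gap: 0.0004
gripper_force: 0.0
```

Emit:
{"api": "servo_tool", "payload": {"series": [{"fingers": 1, "delta_pos": [-0.7, 1.3, 0], "dr": [0, 0, 0]}, {"fingers": 1, "delta_pos": [-1.2, 1.9, 0], "dr": [0, 0, 0]}, {"fingers": 1, "delta_pos": [-1.7, 2.5, 0], "dr": [0, 0, 0]}, {"fingers": 1, "delta_pos": [-2.2, 3.1, 0], "dr": [0, 0, 0]}, {"fingers": 1, "delta_pos": [-2.7, 3.6, 0], "dr": [0, 0, 0]}]}}

```text
t: 3.88
ee_pos: [0.4313, -0.314, 0.0236]
tool_rot: [0.255, 0.967, 0.0, -0.001]
ft_force: [-7.6, 0.5, 4.6]
finger_gap: 0.0007
gripper_force: 3.2
```

```bash
cat >> h.py <<'E'
F=np.array([.6152,-.4063]);fx=np.array([.869,-.494]);fy=np.array([.494,.869])
def block(near):
    d=eyes.get_image("top")[1];P=world("top",d);z=P[...,2]
    m=comp(P,(z>.033)&(z<.047),np.array(near));r=rect(P,m)
    c=np.array(r[0])/1000;bp=cv2.boxPoints(r);e=[bp[1]-bp[0],bp[2]-bp[1]];l=max(e,key=np.linalg.norm)
    h=(np.degrees(np.arctan2(l[1],l[0]))-90+90)%180-90
    H=np.radians(h);bx=np.array([np.cos(H),np.sin(H)]);by=np.array([-bx[1],bx[0]])
    face=c+.045*bx;T=ctrl.sense()['ee_pos'][:2]
    print("n",m.sum(),"size",np.round(r[1],1),"c",c.round(4),"heading",h.round(1),"err",(h+29.6).round(1),"face in fence mm",((face-F)@fx*1000).round(1),((face-F)@fy*1000).round(1),
     "tcp in block mm",(1000*np.array([(T-c)@bx,(T-c)@by])).round(1),"tcp",T.round(4))
    return c,h
E
python3 -c "
from h import *
block((.5,-.335))"
```

```text
n 1642 size [ 90.8 116.7] c [ 0.5027 -0.3337] heading 21.8 err 51.4 face in fence mm -105.6 42.6 tcp in block mm [-57.1  44.5] tcp [ 0.4332 -0.3136]
```

Emit:
{"api": "servo_tool", "payload": {"series": [{"fingers": 1, "delta_pos": [2.4, 1.0, 0], "dr": [0, 0, 0]}, {"fingers": 1, "delta_pos": [4.8, 2.1, 0], "dr": [0, 0, 0]}, {"fingers": 1, "delta_pos": [2.5, 4.7, 0], "dr": [0, 0, 0]}, {"fingers": 1, "delta_pos": [0, 7.3, 0], "dr": [0, 0, 0]}, {"fingers": 1, "delta_pos": [-2.7, 9.9, 0], "dr": [0, 0, 0]}]}}

```text
t: 4.35
ee_pos: [0.5061, -0.2409, 0.0241]
tool_rot: [0.256, 0.967, 0.0, 0.001]
ft_force: [0.2, -0.9, 0.8]
finger_gap: 0.0008
gripper_force: 0.0
```

```bash
python3 -c "
from h import *
block((.5,-.335))"
```

```text
n 297 size [70.5 35.6] c [ 0.5276 -0.368 ] heading -70.1 err -40.5 face in fence mm -60.8 -39.2 tcp in block mm [-126.7   33.7] tcp [ 0.5162 -0.2374]
```

Emit:
{"api": "servo_tool", "payload": {"series": [{"fingers": 1, "delta_pos": [-0.05, -1.8, 0], "dr": [0, 0, 0]}, {"fingers": 1, "delta_pos": [-0.5, -2.4, 0], "dr": [0, 0, 0]}, {"fingers": 1, "delta_pos": [-1, -3, 0], "dr": [0, 0, 0]}, {"fingers": 1, "delta_pos": [-1.5, -3.6, 0], "dr": [0, 0, 0]}, {"fingers": 1, "delta_pos": [-2, -4.1, 0], "dr": [0, 0, 0]}]}}

```text
t: 4.82
ee_pos: [0.5018, -0.2853, 0.0235]
tool_rot: [0.255, 0.967, 0.002, -0.0]
ft_force: [-0.1, 7.6, 5.7]
finger_gap: 0.0003
gripper_force: 4.0
```

```bash
python3 - <<'E'
from h import *
block((.5,-.335))
im,d=eyes.get_image("top");cv2.imwrite("pics/t2.png",cv2.resize(im[120:320,240:500],None,fx=3,fy=3)[:,:,::-1])
E
```

```text
n 49 size [32.2 14.4] c [ 0.8497 -0.2355] heading -17.5 err 12.1 face in fence mm 163.4 273.7 tcp in block mm [-315.8 -154.1] tcp [ 0.5022 -0.2875]
```

View pics/t2.png

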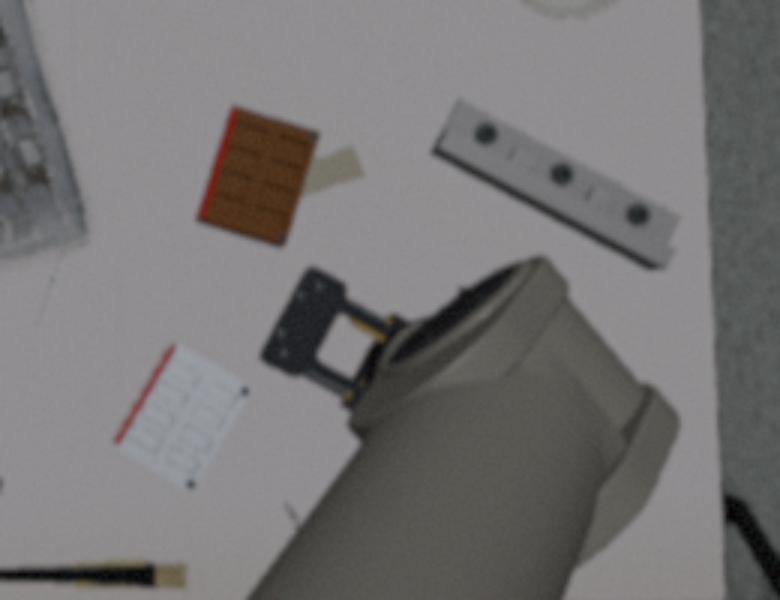

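The top view now shows the arm covering the block; the other things are untouched. I'll use the scene camera instead.

```bash
sed -i 's/def block(near):/def block(near,n="top"):/; s/eyes.get_image("top")\[1\];P=world("top",d)/eyes.get_image(n)[1];P=world(n,d)/' h.py; python3 - <<'E'
from h import *
block((.5,-.36),"scene")
im,d=eyes.get_image("scene");cv2.imwrite("pics/s2.png",cv2.resize(im[160:360,200:460],None,fx=3,fy=3)[:,:,::-1])
E
```

```text
n 1352 size [ 94.5 133. ] c [ 0.5024 -0.3554] heading 18.1 err 47.7 face in fence mm -92.9 21.8 tcp in block mm [20.6 64.7] tcp [ 0.5018 -0.2876]
```

View pics/s2.png

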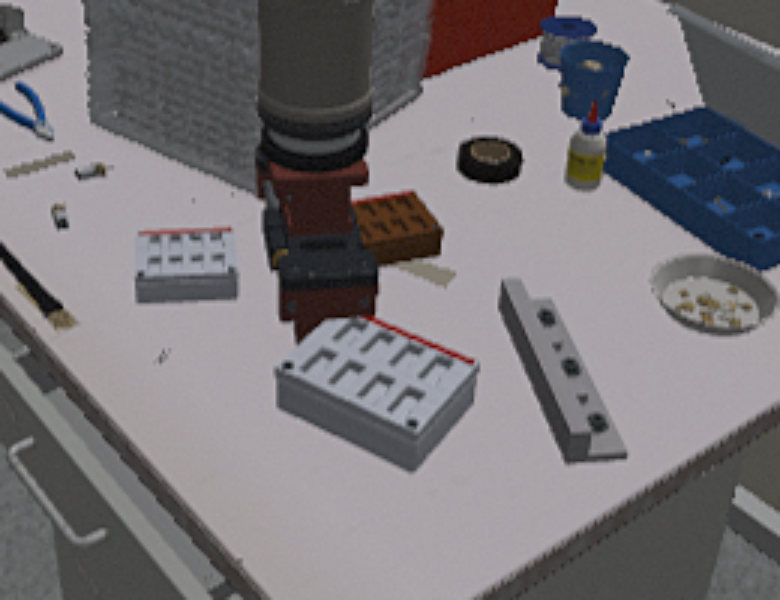

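The scene view shows the block clear at (375,390) with the gripper behind it at (330,280). I'll refine the fit by excluding the gripper's colour.

```bash
sed -i 's/    d=eyes.get_image(n)\[1\]/    im,d=eyes.get_image(n);hsv=cv2.cvtColor(im,cv2.COLOR_RGB2HSV)/; s/m=comp(P,(z>.033)&(z<.047),/m=comp(P,(z>.034)\&(z<.047)\&(((hsv[...,1]<50)\&(hsv[...,2]>90))|((hsv[...,1]>150)\&(hsv[...,2]>130))|(n=="top")),/' h.py; python3 - <<'E'
from h import *
block((.5,-.36),"scene")
im,d=eyes.get_image("scene");hsv=cv2.cvtColor(im,cv2.COLOR_RGB2HSV)
for u,v in [(320,290),(330,295),(310,264),(305,271),(337,273)]: print(im[v,u],hsv[v,u])
E
```

```text
n 1072 size [ 92.1 117.4] c [ 0.5039 -0.363 ] heading 18.2 err 47.8 face in fence mm -87.9 16.0 tcp in block mm [21.2 72.3] tcp [ 0.5015 -0.2876]
[ 94  96 102] [113  20 102]
[82 85 90] [109  23  90]
[41 18 18] [  0 143  41]
[164 168 178] [111  20 178]
[145 140 151] [134  19 151]
```

Emit:
{"api": "servo_tool", "payload": {"series": [{"fingers": 1, "delta_pos": [1.3, 1.2, 0], "dr": [0, 0, 0]}, {"fingers": 1, "delta_pos": [3.6, -1.3, 0], "dr": [0, 0, 0]}, {"fingers": 1, "delta_pos": [5.9, -3.8, 0], "dr": [0, 0, 0]}, {"fingers": 1, "delta_pos": [8.1, -6.3, 0], "dr": [0, 0, 0]}, {"fingers": 1, "delta_pos": [5.0, -8.8, 0], "dr": [0, 0, 0]}]}}

```text
t: 5.53
ee_pos: [0.3974, -0.3312, 0.0195]
tool_rot: [0.259, 0.966, 0.004, -0.01]
ft_force: [-3.0, 1.1, -2.8]
finger_gap: 0.0006
gripper_force: 0.0
```

```bash
python3 - <<'E'
from h import *
block((.5,-.36),"scene")
block((.5,-.36),"top")
E
```

```text
n 1087 size [ 93.4 117.1] c [ 0.5039 -0.3628] heading 18.0 err 47.6 face in fence mm -87.9 16.1 tcp in block mm [-85.   46.8] tcp [ 0.4087 -0.3446]
n 1824 size [ 90.3 116.9] c [ 0.5047 -0.3616] heading 18.5 err 48.1 face in fence mm -88.1 17.7 tcp in block mm [-81.9  45.8] tcp [ 0.4124 -0.3442]
```

Emit:
{"api": "servo_tool", "payload": {"series": [{"fingers": 1, "delta_pos": [-1.2, 1.8, 0], "dr": [0, 0, 0]}, {"fingers": 1, "delta_pos": [-1.8, 2.8, 0], "dr": [0, 0, 0]}, {"fingers": 1, "delta_pos": [-2.5, 3.75, 0], "dr": [0, 0, 0]}, {"fingers": 1, "delta_pos": [-3.4, 4.55, 0], "dr": [0, 0, 0]}, {"fingers": 1, "delta_pos": [-3.4, 4.55, 0], "dr": [0, 0, 0]}]}}

```text
t: 6.05
ee_pos: [0.4684, -0.3141, 0.0225]
tool_rot: [0.254, 0.967, 0.0, -0.0]
ft_force: [0.0, 0.1, -0.6]
finger_gap: 0.0004
gripper_force: 0.1
```

```bash
python3 - <<'E'
from h import *
block((.52,-.36),"scene")
block((.52,-.36),"top")
E
```

```text
n 924 size [118.7  92.3] c [ 0.5233 -0.3635] heading -4.1 err 25.5 face in fence mm -60.4 11.2 tcp in block mm [-58.8  44.4] tcp [ 0.4679 -0.315 ]
n 1230 size [117.4  69.4] c [ 0.534  -0.3629] heading -4.4 err 25.2 face in fence mm -51.3 16.8 tcp in block mm [-70.2  41.9] tcp [ 0.4673 -0.3157]
```

Emit:
{"api": "servo_tool", "payload": {"series": [{"fingers": 1, "delta_pos": [-1.05, 0.75, 0], "dr": [0, 0, 0]}, {"fingers": 1, "delta_pos": [-2.2, 1.35, 0], "dr": [0, 0, 0]}, {"fingers": 1, "delta_pos": [-3.3, 1.75, 0], "dr": [0, 0, 0]}, {"fingers": 1, "delta_pos": [-3.3, 1.75, 0], "dr": [0, 0, 0]}]}}

```text
t: 6.48
ee_pos: [0.5054, -0.3166, 0.0227]
tool_rot: [0.255, 0.967, 0.0, 0.0]
ft_force: [-0.1, -0.3, 0.1]
finger_gap: 0.0006
gripper_force: 0.0
```

```bash
python3 - <<'E'
from h import *
block((.54,-.36),"scene")
block((.54,-.36),"top")
E
```

```text
n 936 size [119.8  91.3] c [ 0.5424 -0.3744] heading -24.9 err 4.7 face in fence mm -34.2 -4.6 tcp in block mm [-58.3  36. ] tcp [ 0.5047 -0.3173]
n 600 size [74.4 63.5] c [ 0.5629 -0.3593] heading -23.8 err 5.8 face in fence mm -23.9 19.6 tcp in block mm [-70.7  14.3] tcp [ 0.504  -0.3177]
```

Emit:
{"api": "servo_tool", "payload": {"series": [{"fingers": -1, "delta_pos": [1.5, 0, 0], "dr": [0, 0, 0]}, {"fingers": -1, "delta_pos": [3, 0, 0], "dr": [0, 0, 0]}, {"fingers": -1, "delta_pos": [3, -1.5, 0], "dr": [0, 0, 0]}, {"fingers": -1, "delta_pos": [3, -2.9, 0], "dr": [0, 0, 0]}, {"fingers": -1, "delta_pos": [3, -2.9, 0], "dr": [0, 0, 0]}]}}

```text
t: 7.0
ee_pos: [0.461, -0.331, 0.0235]
tool_rot: [0.258, 0.966, -0.001, 0.0]
ft_force: [-0.2, -0.6, -0.0]
finger_gap: 0.0307
gripper_force: 0.0
```

Emit:
{"api": "servo_tool", "payload": {"series": [{"fingers": -1, "delta_pos": [0, 0, 0], "dr": [0, 0, 0]}, {"fingers": -1, "delta_pos": [0, 0, 0], "dr": [0, 0, 0]}, {"fingers": -1, "delta_pos": [0, 0, 0], "dr": [0, 0, 0]}, {"fingers": -1, "delta_pos": [0, 0, 0], "dr": [0, 0, 0]}, {"fingers": -1, "delta_pos": [0, 0, 0], "dr": [0, 0, 0]}]}}

```text
t: 7.42
ee_pos: [0.4638, -0.3271, 0.0227]
tool_rot: [0.255, 0.967, 0.0, 0.0]
ft_force: [-0.6, 0.1, -0.2]
finger_gap: 0.0635
gripper_force: 0.0
```

Emit:
{"api": "servo_tool", "payload": {"series": [{"fingers": -1, "delta_pos": [0, 0, 0], "dr": [0, 0, 0]}, {"fingers": -1, "delta_pos": [0, 0, 0], "dr": [0, 0, 0]}, {"fingers": -1, "delta_pos": [0, 0, 0], "dr": [0, 0, 0]}, {"fingers": -1, "delta_pos": [0, 0, 0], "dr": [0, 0, 0]}, {"fingers": -1, "delta_pos": [0, 0, 0], "dr": [0, 0, 0]}]}}

```text
t: 7.83
ee_pos: [0.4633, -0.3277, 0.0228]
tool_rot: [0.256, 0.967, -0.0, 0.0]
ft_force: [-0.4, -0.2, 0.6]
finger_gap: 0.0874
gripper_force: 0.0
```

```bash
python3 - <<'E'
from h import *
block((.54,-.36),"scene")
T=ctrl.sense()['ee_pos'][:2];print((T-F)@fx,(T-F)@fy)
E
```

```text
n 1026 size [119.9  91.7] c [ 0.5423 -0.3749] heading -24.6 err 5.0 face in fence mm -34.0 -4.8 tcp in block mm [-91.5  10. ] tcp [ 0.4633 -0.3277]
-0.17080581668620862 -0.006756084190512224
```

Emit:
{"api": "servo_tool", "payload": {"series": [{"fingers": -1, "delta_pos": [-2, 0, 0], "dr": [0, 0, 0]}, {"fingers": -1, "delta_pos": [-3, 0, 0], "dr": [0, 0, 0]}, {"fingers": -1, "delta_pos": [-4, 0, 0], "dr": [0, 0, 0]}, {"fingers": -1, "delta_pos": [-5, 0, 0], "dr": [0, 0, 0]}, {"fingers": -1, "delta_pos": [-6, 0, 0], "dr": [0, 0, 0]}]}}

```text
t: 8.3
ee_pos: [0.5132, -0.356, 0.0221]
tool_rot: [0.256, 0.967, 0.001, -0.003]
ft_force: [-7.4, 4.6, 6.2]
finger_gap: 0.0877
gripper_force: 4.4
```

```bash
python3 - <<'E'
from h import *
block((.56,-.38),"scene")
s=ctrl.sense();T=s['ee_pos'][:2];print((T-F)@fx,(T-F)@fy,np.round(s['ft_force'],1))
E
```

```text
n 677 size [119.5  90.7] c [ 0.5585 -0.3884] heading -29.9 err -0.3 face in fence mm -13.1 -12.6 tcp in block mm [-52.4   5.5] tcp [ 0.5158 -0.3575]
-0.1104847774728571 -0.0067055398035949995 [ 0.8 -0.8 -0.4]
```

Emit:
{"api": "servo_tool", "payload": {"series": [{"fingers": -1, "delta_pos": [-0.4, 0, 0], "dr": [0, 0, 0]}, {"fingers": -1, "delta_pos": [-0.7, 0, 0], "dr": [0, 0, 0]}, {"fingers": -1, "delta_pos": [-1.0, 0, 0], "dr": [0, 0, 0]}, {"fingers": -1, "delta_pos": [-1.0, 0, 0], "dr": [0, 0, 0]}]}}

```text
t: 8.68
ee_pos: [0.5226, -0.3617, 0.0222]
tool_rot: [0.256, 0.967, 0.001, -0.002]
ft_force: [-5.7, 2.2, 1.9]
finger_gap: 0.0879
gripper_force: 2.6
```

Emit:
{"api": "servo_tool", "payload": {"series": [{"fingers": -1, "delta_pos": [-0.1, 0, 0], "dr": [0, 0, 0]}, {"fingers": -1, "delta_pos": [-0.2, 0, 0], "dr": [0, 0, 0]}, {"fingers": -1, "delta_pos": [-0.2, 0, 0], "dr": [0, 0, 0]}]}}

```text
t: 8.93
ee_pos: [0.524, -0.3626, 0.0222]
tool_rot: [0.256, 0.967, 0.001, -0.002]
ft_force: [-5.4, 4.1, 1.8]
finger_gap: 0.0879
gripper_force: 3.0
```

Emit:
{"api": "servo_tool", "payload": {"series": [{"fingers": -1, "delta_pos": [-0.1, 0, 0], "dr": [0, 0, 0]}, {"fingers": -1, "delta_pos": [-0.2, 0, 0], "dr": [0, 0, 0]}, {"fingers": -1, "delta_pos": [-0.2, 0, 0], "dr": [0, 0, 0]}]}}

```text
t: 9.18
ee_pos: [0.525, -0.3631, 0.0222]
tool_rot: [0.256, 0.967, 0.001, -0.003]
ft_force: [-7.0, 5.1, 5.5]
finger_gap: 0.0879
gripper_force: 4.3
```

```bash
python3 - <<'E'
from h import *
block((.57,-.38),"scene")
s=ctrl.sense();T=s['ee_pos'][:2];print((T-F)@fx,(T-F)@fy,np.round(s['ft_force'],1))
E
```

```text
n 674 size [120.7  90.5] c [ 0.571  -0.3958] heading -29.7 err -0.1 face in fence mm 1.3 -12.8 tcp in block mm [-56.1   5.6] tcp [ 0.525  -0.3631]
-0.09974729976014583 -0.007076243870313258 [-8.2  5.2  4.6]
```

Emit:
{"api": "servo_tool", "payload": {"series": [{"fingers": -1, "delta_pos": [-0.2, 0, 0], "dr": [0, 0, 0]}, {"fingers": -1, "delta_pos": [-0.4, 0, 0], "dr": [0, 0, 0]}, {"fingers": -1, "delta_pos": [-0.4, 0, 0], "dr": [0, 0, 0]}]}}

```text
t: 9.48
ee_pos: [0.5249, -0.3632, 0.0218]
tool_rot: [0.256, 0.967, 0.003, -0.006]
ft_force: [-17.1, 11.1, 15.6]
finger_gap: 0.0874
gripper_force: 10.0
```

Emit:
{"api": "servo_tool", "payload": {"series": [{"fingers": -1, "delta_pos": [-0.2, 0, 0], "dr": [0, 0, 0]}, {"fingers": -1, "delta_pos": [-0.4, 0, 0], "dr": [0, 0, 0]}, {"fingers": -1, "delta_pos": [-0.4, 0, 0], "dr": [0, 0, 0]}]}}

```text
t: 9.73
ee_pos: [0.5249, -0.3632, 0.0213]
tool_rot: [0.256, 0.967, 0.004, -0.01]
ft_force: [-24.8, 17.1, 23.6]
finger_gap: 0.0882
gripper_force: 15.2
```

TCP has stalled and the force is rising, so the block is seated. I'll back off and lift clear.

Emit:
{"api": "servo_tool", "payload": {"series": [{"fingers": -1, "delta_pos": [1, 0, 0], "dr": [0, 0, 0]}, {"fingers": -1, "delta_pos": [2, 0, 0], "dr": [0, 0, 0]}, {"fingers": -1, "delta_pos": [4, 0, 0], "dr": [0, 0, 0]}, {"fingers": -1, "delta_pos": [5, 0, 0], "dr": [0, 0, 0]}, {"fingers": -1, "delta_pos": [5, 0, -2], "dr": [0, 0, 0]}]}}

```text
t: 10.15
ee_pos: [0.4874, -0.3411, 0.04]
tool_rot: [0.256, 0.967, 0.001, -0.003]
ft_force: [0.3, -0.7, -0.7]
finger_gap: 0.088
gripper_force: 0.0
```

Emit:
{"api": "servo_tool", "payload": {"series": [{"fingers": -1, "delta_pos": [0, 0, -4], "dr": [0, 0, 0]}, {"fingers": -1, "delta_pos": [0, 0, -8], "dr": [0, 0, 0]}, {"fingers": -1, "delta_pos": [0, 2, -12], "dr": [0, 0, 0]}, {"fingers": -1, "delta_pos": [0, 5, -15], "dr": [0, 0, 0]}, {"fingers": -1, "delta_pos": [0, 8, -18], "dr": [0, 0, 0]}]}}

```text
t: 10.57
ee_pos: [0.5294, -0.2774, 0.2222]
tool_rot: [0.257, 0.966, -0.0, 0.001]
ft_force: [1.2, 0.7, -0.2]
finger_gap: 0.088
gripper_force: 0.0
```

Emit:
{"api": "servo_tool", "payload": {"series": [{"fingers": -1, "delta_pos": [2, 3, -1], "dr": [0, 0, 0]}, {"fingers": -1, "delta_pos": [3, 6, -2], "dr": [0, 0, 0]}, {"fingers": -1, "delta_pos": [4, 9, -3], "dr": [0, 0, 0]}, {"fingers": -1, "delta_pos": [4, 9, -4], "dr": [0, 0, 0]}, {"fingers": -1, "delta_pos": [4, 9, -4], "dr": [0, 0, 0]}]}}

```text
t: 10.98
ee_pos: [0.5408, -0.177, 0.2616]
tool_rot: [0.253, 0.967, 0.001, 0.002]
ft_force: [-0.2, -1.1, 0.5]
finger_gap: 0.0876
gripper_force: 0.0
```

```bash
python3 - <<'E'
from h import *
block((.57,-.38),"scene");block((.57,-.38),"top")
im,d=eyes.get_image("top");cv2.imwrite("pics/t3.png",cv2.resize(im[90:320,200:500],None,fx=2.6,fy=2.6)[:,:,::-1])
E
```

```text
n 1072 size [120.3  90.8] c [ 0.5707 -0.3957] heading -29.7 err -0.1 face in fence mm 1.1 -12.9 tcp in block mm [-134.5  173. ] tcp [ 0.5397 -0.1788]
n 102 size [15.9 52. ] c [ 0.5622 -0.4552] heading 79.1 err 108.7 face in fence mm -36.3 -26.1 tcp in block mm [266.   75.1] tcp [ 0.5388 -0.1798]
```

View pics/t3.png

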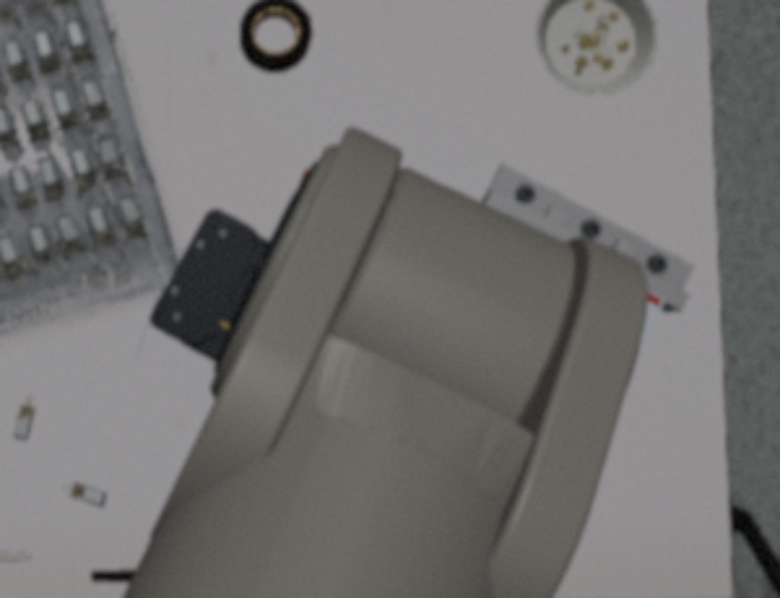

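The arm still hides most of the block from above, and the visible red corner touches the bar at (660,300). A scene close-up will confirm.

```bash
python3 - <<'E'
from h import *
im,d=eyes.get_image("scene");cv2.imwrite("pics/s3.png",cv2.resize(im[200:350,230:430],None,fx=4,fy=4,interpolation=cv2.INTER_CUBIC)[:,:,::-1])
E
```

```text
(no output)
```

View pics/s3.png

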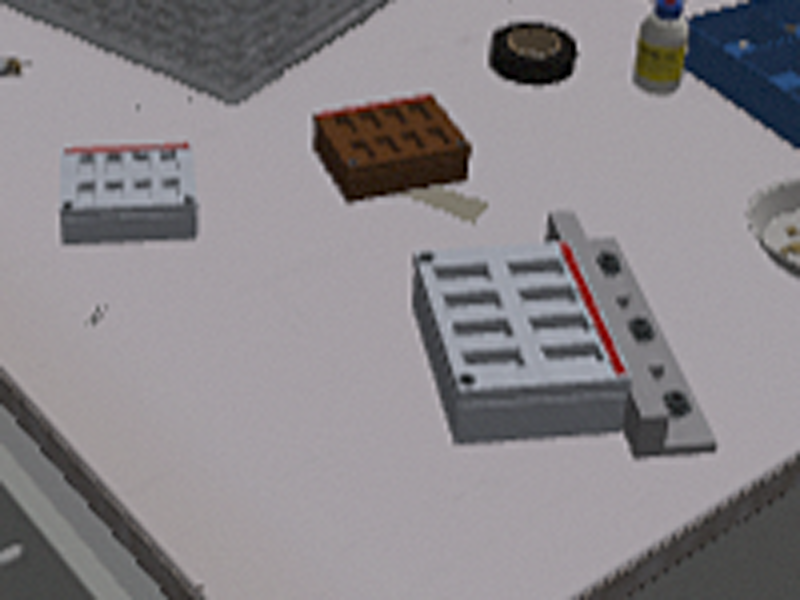

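The block's red face, running from (565,245) to (620,375), lies flush on the bar, and both ends of the block are within it.

```bash
python3 -c "
from bench import finish_job
print(finish_job())"
```

```text
the job is handed in; nothing more can be done
None
```

The block is seated with its red face flush against the fence bar, measured square to within about 0.1° and about 13 mm off the bar's middle, with the arm clear; the job is handed in, and no verdict was returned.

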